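Dock the cash cassette and lock it with its pin

TASK

Slide the cash cassette gently along its dock until it is fully home against the end stops, then take the steel locking pin from its wooden stand and push it down through the keeper's upper plate, the cassette's lug and the keeper's lower plate until its collar sits flush on the keeper, and let go. The keeper is clamped at an unknown place along its slot, so find its hole by camera or by feel: press lightly and never force the pin or ram the cassette, and leave the other things on the counter where they are.

Things in the scene. Friction and masses are not known exactly. Their poses are not given: they have to be found in the camera images.
- dock: Fixed steel dock. Origin: on the counter under the middle of the guide channel; x = direction in which the cassette slides home, y = across, z up. Base plate 6 mm thick (top at z 6), x -150 to 125, 160 wide; guide rails 28 high, inner faces at y +-67; two end stops 46 high, faces at x 62, y +-53 to 65.
- keeper_end_a (a point): Dock x 80, y -20, z 48, axes as the dock's: the -y end of the keeper's adjusting range, level with its top. The keeper: two flat steel plates 36 (x) by 70 (y) by 8 mm, tops at z 48 and 28, joined by a wall at x 98 to 108, no higher, open towards the cassette; 14 mm free space below. It is clamped firmly, at a new, unreported y each time.
- keeper_end_b (a point): Dock x 80, y 20, z 48: the +y end of the range. The hole's middle lies somewhere on the line between the two ends, 5 to 35 mm from either, always at dock x 80. The one round hole, 13.5 mm wide, goes through both keeper plates at the middle of their 70 mm; the plate's top is flat all along the search.
- cassette_center (a point): Middle of the loose grey cash cassette, box 120 (x) by 130 (y) by 66 high, 0.5 to 0.8 kg, in the dock's channel with 2 mm play each side; axes as the dock's. Starts 45 to 80 mm short of home; home = this point at dock x 2 (its +x face on the stops). Push its flat -x face (2 to 6 N slides it) or use the handle.
- cassette_handle (a point): Middle of the bar handle on top of the cassette: bar 10 mm thick, 70 long along y, on two legs, 90 mm above the cassette's underside and 30 mm towards -x from its middle.
- lug_slot (a point): Middle of the top of the slot in the cassette's steel lug, a plate 34 by 70 by 6 mm on its +x face, top 31 mm above the cassette's underside. Slot 14.5 mm in x by 44.5 mm in y, right through. With the cassette home it is between the keeper's plates, centred on dock x 80, under the round hole wherever the keeper is.
- pin_grip (a point): Middle of the grip of the loose steel pin, upright in its stand, z up along it, 0.12 kg. From the bottom: shank 12 mm wide, 36 long, foot chamfered (10 mm wide at its end, over 2 mm); collar 28 wide, 4 thick; grip 20 wide, 40 long. This point is 60 mm above the foot, 24 above the collar's underside.
- pin_collar (a point): Middle of the underside of the pin's collar, z up along the pin; 36 mm above the foot. At dock z 48 when the pin is fully in.
- pin_tip (a point): Middle of the foot (lower end) of the pin.
- pin_stand: Fixed wooden block 54 by 54 by 44 high with a 16 mm hole, 40 deep, in which the pin stands with its collar on the block's top. Origin: middle of its underside.
- calculator: Bystander: desk calculator 150 by 105 by 20. Origin: middle of its underside.
- stamp: Bystander: dark wooden hand stamp, 40 wide, 73 high. Origin: middle of its underside.
- coin_dish: Bystander: white bowl 90 wide, 25 high. Origin: middle of its underside.
- card_reader: Bystander: black card reader 110 by 70 by 30. Origin: middle of its underside.
- stapler: Bystander: black stapler 130 by 32 by 36. Origin: middle of its underside.
- pen_cup: Bystander: empty dark metal pen cup 76 wide, 95 high. Origin: middle of its underside.
- ink_pad: Bystander: ink pad box 100 by 70 by 18. Origin: middle of its underside.

How it is judged (in metres and radians):
On the way, in this order (a step that is already met when the one before it is completed fails the run):
1. the cassette is home against the end stops (x of cassette_center in the frame of dock between -0.0025 and 0.0045 m), for 0.2 s.
2. the pin stands in all three parts, collar on the keeper (all of step 1 and z of pin_collar in the frame of dock between 0.045 and 0.051 m and x of pin_tip in the frame of dock between 0.076 and 0.084 m and y of pin_tip in the frame of dock between -0.021 and 0.021 m and x of pin_tip in the frame of lug_slot between -0.004 and 0.004 m and angle between pin_collar's own z axis and vertical below 0.12 rad), for 0.2 s.
At the end, for the whole second after the job is handed in: The cassette is home in the dock (within 4.5 mm of the stops); the pin stands upright (within 7 degrees) through the keeper's upper plate, the lug's slot and the lower plate, its collar within 3 mm of the keeper's top; released (all of step 2); the robot touches nothing.
It fails at once if the pin is forced against the keeper or dock (over 30 N) (contact force between pin and dock above 30 N).
It fails at once if the pin is forced against the cassette (over 30 N) (contact force between pin and cassette above 30 N).
It fails at once if the cassette is rammed or forced against the dock (over 50 N) (contact force between cassette and dock above 50 N).
It fails at once if a bystander is moved more than 30 mm (distance of any of calculator, stamp, coin_dish, card_reader, stapler, pen_cup, ink_pad from where it was at the start of the episode above 0.03 m).
It also fails if it takes over 72 s, if anything falls off the work surface, if the arm or the gripper's body presses on something with over 40 N, if the wrist force passes 120 N, or if a joint passes its speed limit or range.

ROBOT

A 6-joint arm with a two-finger parallel gripper is mounted at the origin on the work surface. World frame = base frame: x ahead of the robot, y to its left, z up, the work surface at z = 0. Lengths are in mm, angles in rad, forces in N, time in s.
With the tool pointing down it reaches from about 350 to 925 mm from the base axis. Payload 6.4 kg.
Tool frame: the origin (TCP) lies at the very end of the fingers, on their centre line; the grasp point (between the pads) lies 19 mm behind it; z points along the fingers, x is the direction in which the jaws open and shut, and the axes are right-handed (so a half turn about z gives the same grasp; the last joint's range is limited). The gripper opens to 94 mm and grips with 3 to 60 N. Pads are 16 mm wide; open, the fingers measure 119 mm over their backs; the gripper's body (75 mm by 177 mm) begins 78 mm behind the grasp point.
Start: joints at [-0.174, 0.245, 1.558, -0, 1.339, -0.174], TCP at [650.01, 0.004, 184.755] pointing down, gripper open.
Joint ranges: [-3.13, 3.13], [-1.02, 2.26], [0.13, 2.54], [-0.95, 4.09], [0.21, 2.88], [-2.74, 2.74]. Speed limits (rad/s): [2.57, 2.57, 3.14, 3.14, 3.14, 3.14].

INTERFACE

Orientations are given as a rotation vector (axis times angle).
In Python, from station import robot, eoat, kin, eyes, finish_job, telemetry gives the robot as it stands. Calls block until the motion is done:
- robot.move_ptp(position, orientation): joint-space move of the TCP to a pose.
- robot.move_l(position, orientation=None, vel=150, contact_N=None): straight line of the TCP; orientation=None keeps the orientation; vel is the mean speed in mm/s. With contact_N (N) it stops when the force on the tool has changed by that much, and returns True; else False.
- robot.set_joints(angles): joint-space move.
- eoat.move_gripper(opening): finger opening in mm; the grip force is fixed at half the most; returns when the fingers have stopped.
- robot.wait(seconds).
- kin.solve_ik(position, orientation): joint angles nearest the present ones, or None.
- eyes.read_camera(name): name is "scene" or "side" or "wrist"; returns a dict with "img" (480x640x3 uint8, red, green, blue), "z_map" (480x640 float32, mm along the optical axis (not along the pixel's ray), 0 where there is no reading), "mtx" (3x3 intrinsics, pixels), "R" (3x3) and "t" (3): a world point X has camera coordinates R X + t. Camera axes: x right, y down, z forward; pixel columns grow to the right and rows downward; lengths in mm; the calibration is good to about 2 mm. A picture is of the moment at which its call begins.
A pose or a line that the arm cannot do raises robot.IKError and nothing moves.
- finish_job(): hands the job in, once; it reports no verdict.
Readings, each from a call of its own:
- telemetry.current_time_s(): time.
- telemetry.current_joints(): joint angles.
- telemetry.current_joint_vel(): joint speeds.
- telemetry.current_joint_torque(): joint torques, N m.
- telemetry.current_eef_pos(): TCP position.
- telemetry.current_ee_rot(): TCP orientation.
- telemetry.current_contact_force(): force on the tool from outside, world axes, zero at the start.
- telemetry.current_torque(): the same for the moment, N m.
- telemetry.current_width(): finger opening in mm.
Only numpy, scipy, OpenCV 4.12 (cv2) and the standard library are available. Lean on these libraries where they do the work, as an engineer would, in place of code of your own. Each camera call takes 0.05 s, during which the arm holds its last target. There are 200 camera calls.

## Working session

There is one attempt and no reset: what is moved stays moved. The work goes in short steps, each a Python script; the robot and the scene stay as the last script left them, time stands still between calls to the robot, and variables do not carry over. Pictures are saved under pics/ and viewed, about 8 in all and at most 12, crops included, and the job is handed in when it is done.

```bash
ls; mkdir -p pics; python3 - <<'E'
from station import *
import cv2,numpy as np,pickle
d={}
for n in("scene","side","wrist"):
    c=eyes.read_camera(n);d[n]=c
    cv2.imwrite(f"pics/{n}0.png",c["img"][:,:,::-1])
    print(n,(-c["R"].T@c["t"]).round(), c["R"][2].round(2),c["mtx"][0,0])
pickle.dump(d,open("d0.pkl","wb"))
print(telemetry.current_time_s(),telemetry.current_ee_rot())
E
```

```text
pics
scene [1218. -237. 1066.] [-0.56  0.2  -0.81] 576.3260758699652
side [  328. -1099.   774.] [ 0.16  0.84 -0.52] 598.00898323942
wrist [650.  71. 383.] [-0.   -0.24 -0.97] 390.54687869717435
0.15 [-3.14134404e+00  6.47975742e-05  2.14578086e-03]
```

View pics/scene0.png

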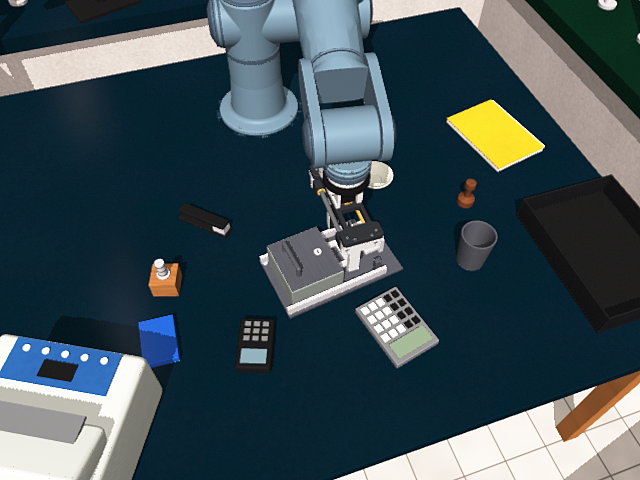

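View pics/side0.png

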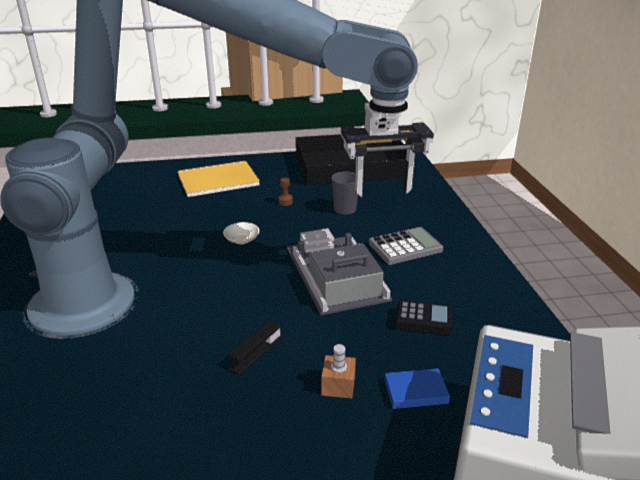

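```bash
cat > h.py <<'E'
import numpy as np,cv2,pickle
def cloud(c):
    v,u=np.mgrid[:480,:640];z=c["z_map"].astype(float)
    K=c["mtx"];P=np.stack([(u-K[0,2])/K[0,0]*z,(v-K[1,2])/K[1,1]*z,z],-1)
    W=(P-c["t"])@c["R"]; W[z<=0]=np.nan
    return W
def ray(c,u,v,h):
    d=c["R"].T@np.linalg.inv(c["mtx"])@np.array([u,v,1.]);o=-c["R"].T@c["t"]
    return o+d*(h-o[2])/d[2]
def proj(c,X):
    p=c["mtx"]@(c["R"]@np.asarray(X,float)+c["t"]);return p[:2]/p[2]
E
python3 - <<'E'
from h import *
d=pickle.load(open("d0.pkl","rb"))
for n in d:
    c=d[n];W=cloud(c);im=c["img"].astype(int)
    ok=np.isfinite(W[...,2])&(abs(W[...,0]-650)<200)&(W[...,1]>-450)&(W[...,1]<250)
    # stand
    hsv=cv2.cvtColor(c["img"],cv2.COLOR_RGB2HSV)
    m=ok&(hsv[...,0]<20)&(hsv[...,1]>100)&(W[...,1]<-150)&(abs(W[...,2]-44)<5)
    if m.sum()>10:print(n,"stand top",m.sum(),cv2.minAreaRect(W[m][:,:2].astype(np.float32)),np.nanmedian(W[m][:,2]))
    box=ok&(W[...,1]>-220)&(hsv[...,1]<90)
    for lo,hi in((67,77),(42,53),(88,100),(29,38),(3,10)):
        m=(box&(W[...,2]>lo)&(W[...,2]<hi)).astype(np.uint8)
        k,L,S,C=cv2.connectedComponentsWithStats(m)
        for i in range(1,k):
            if S[i,4]>60:
                q=L==i;r=cv2.minAreaRect(W[q][:,:2].astype(np.float32))
                print(n,lo,hi,S[i],np.round(r[0],1),np.round(r[1],1),round(r[2],1),"z",W[q][:,2].mean().round(1))
E
```

```text
scene stand top 405 ((488.9552917480469, -334.1195068359375), (56.04093551635742, 59.120025634765625), 71.7785415649414) 45.542986084351476
scene 67 77 [ 267  226   77   68 2600] [560.7 -45.8] [132.  119.4] 8.0 z 73.5
scene 42 53 [283 275  61  25 165] [621.2 -45. ] [125.9  43.2] 76.8 z 47.6
scene 29 38 [347 263  37  22 121] [610.7  71. ] [20.7 88.3] 7.9 z 31.3
scene 29 38 [310 279  37  21 179] [625.7 -16.8] [16.1 82. ] 7.3 z 32.2
scene 29 38 [285 288  26  22 106] [624.5 -80.7] [50.4 51.6] 78.3 z 32.1
scene 29 38 [ 239  318   35   51 1024] [ 695.1 -191.4] [ 65.1 107.1] 70.1 z 31.2
scene 3 10 [ 261  242  142   76 1409] [556.8  17. ] [154.4 276.6] 7.7 z 7.2
scene 3 10 [332 246  13  16  71] [530.6  39.3] [43.8 13.3] 7.0 z 7.6
side stand top 501 ((492.0765075683594, -336.3410949707031), (61.104740142822266, 54.01701736450195), 72.22183990478516) 42.692564236036404
side 67 77 [ 310  244   73   39 1592] [562.8 -49.3] [129.5 123. ] 7.6 z 70.7
side 42 53 [300 229  34  16 335] [527.3 108.3] [71.1 54.3] 8.2 z 46.3
side 42 53 [309 261  74  32 315] [539.9 -86.7] [ 87.9 170.8] 56.9 z 47.7
side 88 
[... 603 characters left out ...]
5419] [518.1 111.4] [85.6 46.4] 7.9 z 46.5
wrist 42 53 [255  86  17  20 270] [600.9 106.7] [12.1 13.9] 7.5 z 44.5
wrist 42 53 [142 196 164 124 420] [587.1  -7.7] [ 84.2 172. ] 55.2 z 47.6
wrist 88 100 [210 311  58  23 649] [582.1 -71. ] [46.7 10.3] 8.4 z 97.6
wrist 29 38 [ 149  160  123   54 2481] [545.4  31.8] [112.2  35.2] 7.9 z 35.3
wrist 29 38 [273 194  24  63  88] [620.8  -3.1] [11.2 58.5] 19.9 z 33.5
wrist 3 10 [  106    31   219   285 15740] [553.3  18.3] [160.8 274.5] 7.9 z 4.8
wrist 3 10 [187 173  50  22 742] [543.1  30.1] [46.4 15.2] 7.9 z 4.7
wrist 3 10 [298 247  12  71 109] [631.1 -71.2] [ 4.1 76.9] 5.5 z 5.8
wrist 3 10 [327 344  41  13  75] [ 676.8 -146.7] [ 3.7 44.8] 74.4 z 7.6
```

View pics/wrist0.png

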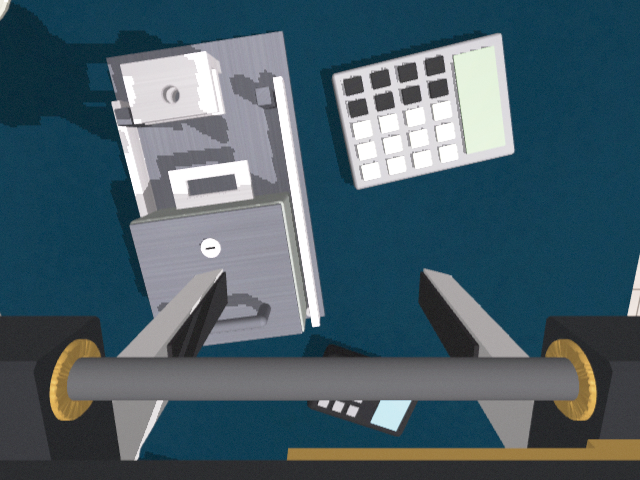

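```bash
cat >> h.py <<'E'
from scipy.spatial.transform import Rotation as Ro
A=np.radians(7.8)
ex=np.array([-np.sin(A),np.cos(A),0]);ey=np.array([-np.cos(A),-np.sin(A),0]);O=np.array([551.8,30.6,0])
def D(x,y,z):return O+x*ex+y*ey+np.array([0,0,z])
def toD(p):
    q=np.asarray(p)-O;return np.array([q@ex,q@ey,q[2]]).round(2)
def rot(yaw=A):return (Ro.from_rotvec([0,0,yaw])*Ro.from_euler('x',np.pi)).as_rotvec()
E
python3 - <<'E'
from h import *
from station import *
c=pickle.load(open("d0.pkl","rb"))["wrist"]
print("hole",toD(ray(c,171,95,48)),"slot",toD(ray(c,212,185,37)))
T=telemetry
eoat.move_gripper(0)
robot.move_ptp(D(-172,0,140),rot())
robot.move_l(D(-172,0,26),vel=120)
print("t",T.current_time_s(),robot.move_l(D(-110,0,26),vel=40,contact_N=3),toD(T.current_eef_pos()),T.current_contact_force())
E
```

```text
hole [78.53 14.1  48.  ] slot [ 1.89 -0.83 37.  ]
t 3.3667 True [-144.51    0.34   25.57] [-0.34688486  0.23547573 -0.07241052]
```

```bash
python3 - <<'E'
from h import *
from station import *
T=telemetry
def st(r):print(round(T.current_time_s(),2),r,toD(T.current_eef_pos()),T.current_contact_force().round(1))
st(robot.move_l(D(-80,0,26),vel=35,contact_N=15))
st(robot.move_l(D(-55,0,26),vel=10,contact_N=12))
c=eyes.read_camera("wrist");cv2.imwrite("pics/w1.png",c["img"][:,:,::-1]);pickle.dump(c,open("w1.pkl","wb"))
E
```

```text
6.2 False [-8.004e+01 -2.000e-02  2.605e+01] [-0.6 -0.8 -1.1]
7.58 True [-69.83  -0.14  26.33] [ 0.9 -0.8  2.7]
```

View pics/w1.png

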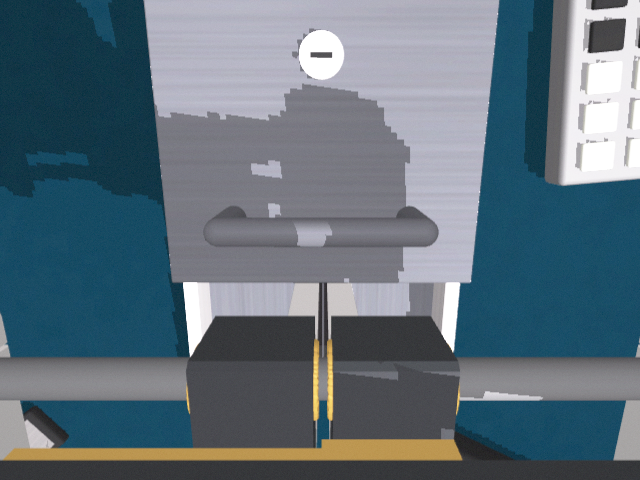

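```bash
python3 - <<'E'
from h import *
from station import *
T=telemetry
def st(r):print(round(T.current_time_s(),2),r,toD(T.current_eef_pos()),T.current_contact_force().round(1))
st(robot.move_l(D(-55,0,26),vel=8,contact_N=12))
st(robot.move_l(D(-60,0,26),vel=8,contact_N=12))
p=T.current_eef_pos();robot.move_l(p-15*ex,vel=80)
q=p-15*ex;robot.move_l([q[0],q[1],130],vel=200)
# view keeper from hole-centred offset, camera above
robot.move_ptp(D(20,12,190),rot())
c=eyes.read_camera("wrist");cv2.imwrite("pics/w2.png",c["img"][:,:,::-1]);pickle.dump(c,open("w2.pkl","wb"))
robot.move_ptp(np.array([490,-335,190])-75*ex,rot())
c=eyes.read_camera("wrist");cv2.imwrite("pics/w3.png",c["img"][:,:,::-1]);pickle.dump(c,open("w3.pkl","wb"))
print(T.current_time_s())
E
python3 -c "
import cv2,numpy as np
a=cv2.imread('pics/w2.png');b=cv2.imread('pics/w3.png')
cv2.imwrite('pics/w23.png',np.hstack([a[:400,120:520],b[:400,120:520]]))"
```

```text
8.35 True [-70.04   0.17  25.96] [ 0.3 -2.  -0.1]
8.96 True [-70.36   0.25  26.04] [ 1.  -1.   1.3]
12.2917
```

View pics/w23.png

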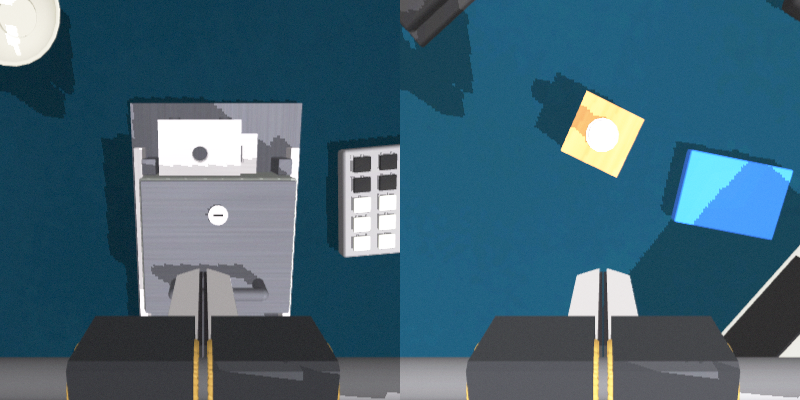

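```bash
python3 - <<'E'
from h import *
c=pickle.load(open("w2.pkl","rb"));g=cv2.cvtColor(c["img"],cv2.COLOR_RGB2GRAY)
def blob(g,m,u,v,r):
    q=np.zeros_like(g);q[v-r:v+r,u-r:u+r]=m[v-r:v+r,u-r:u+r]
    k,L,S,C=cv2.connectedComponentsWithStats(q);i=L[v,u];return C[i],S[i]
C,S=blob(g,(g<130).astype(np.uint8),320,153,14);print(C,S,"hole",toD(ray(c,*C,48)))
W=cloud(c);m=abs(W[...,2]-71)<5;q=(W[m]-O);X=q@ex;Y=q@ey;k=(abs(Y)<60)&(X>-70)&(X<120);print("cassette x",np.percentile(X[k],[1,99.5]),"y",np.percentile(Y[(abs(Y)<80)&(X>30)&(X<65)],[.5,99.5]))
m=abs(W[...,2]-48)<4;q=(W[m]-O);X=q@ex;Y=q@ey;k=(X>62)&(X<110)&(abs(Y)<50);print("keeper",np.percentile(X[k],[1,99]),np.percentile(Y[k],[1,99]))
c=pickle.load(open("w3.pkl","rb"));g=cv2.cvtColor(c["img"],cv2.COLOR_RGB2GRAY)
hsv=cv2.cvtColor(c["img"],cv2.COLOR_RGB2HSV);m=(hsv[...,1]<40).astype(np.uint8)
C,S=blob(g,m,322,134,40);print(C,S)
W=cloud(c);W2=W[100:170,290:360].reshape(-1,3);t=W2[W2[:,2]>83];print("pin top",t.mean(0),len(t),"ray",ray(c,*C,88))
s=W2[(W2[:,2]>40)&(W2[:,2]<50)];print(cv2.minAreaRect(s[:,:2].astype(np.float32)))
E
```

```text
[319.3877551  153.07482993] [313 147  14  13 147] hole [79.98 14.79 48.  ]
cassette x [-53.66371898  60.03291661] y [-62.44514269  62.24240794]
keeper [ 62.24440791 106.9642298 ] [-19.27306284  49.36162954]
[321.82793296 134.62234637] [306 118  33  34 895]
pin top [ 490.37410282 -333.29775883   86.6547395 ] 548 ray [ 490.82646526 -334.10960393   88.        ]
((490.4303283691406, -333.3442687988281), (53.88680648803711, 53.998626708984375), 72.84134674072266)
```

```bash
python3 - <<'E'
from h import *
from station import *
T=telemetry
P=np.array([490.5,-333.6,0]);z=np.array([0,0,1.])
eoat.move_gripper(50)
robot.move_ptp(P+130*z,rot())
print(robot.move_l(P+52*z,vel=80,contact_N=6),T.current_eef_pos())
eoat.move_gripper(10);print("w",T.current_width(),T.current_contact_force().round(1))
robot.move_l(P+110*z,vel=60)
p=T.current_eef_pos();robot.move_l([p[0],p[1],150],vel=150)
print("w",T.current_width(),T.current_contact_force().round(1))
robot.move_ptp(D(80,14.5,140),rot())
robot.wait(.3)
for n in("wrist","side","scene"):
    c=eyes.read_camera(n);cv2.imwrite(f"pics/{n}4.png",c["img"][:,:,::-1]);pickle.dump(c,open(f"{n}4.pkl","wb"))
print(T.current_time_s(),toD(T.current_eef_pos()),T.current_contact_force().round(1))
from h import proj
a=cv2.imread("pics/wrist4.png")[100:400,170:470]
c=pickle.load(open("side4.pkl","rb"));u,v=proj(c,D(80,14.5,110)).astype(int)
b=cv2.resize(cv2.imread("pics/side4.png")[v-50:v+50,u-40:u+60],(400,400),interpolation=cv2.INTER_CUBIC)
print(u,v);cv2.imwrite("pics/m4.png",np.hstack([cv2.resize(a,(400,400)),b]))
E
```

```text
False [ 490.94355735 -333.99496978   52.69935553]
w 19.101117250892436 [-1.3 -0.   0.7]
w 19.33887433989198 [-0.3  0.5 -1.2]
18.9917 [ 79.81  14.47 140.01] [-0.6  1.3 -0.9]
315 212
```

View pics/m4.png

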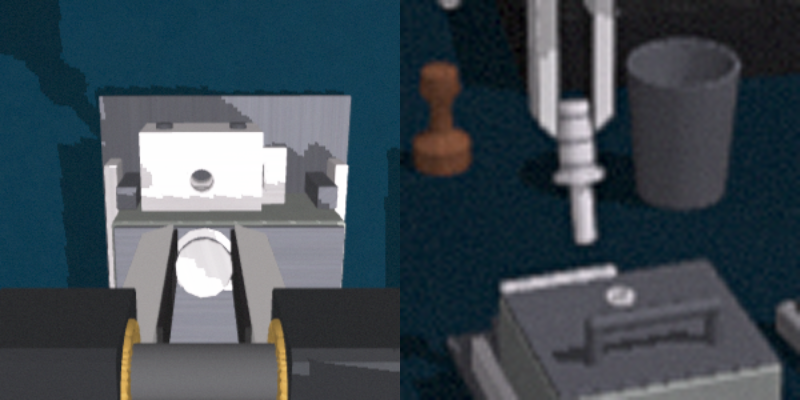

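```bash
python3 - <<'E'
from h import *
p=D(79.81,14.47,0)
for n in("side","scene"):
    c=pickle.load(open(n+"4.pkl","rb"));W=cloud(c)
    a=proj(c,p+[0,0,98]);b=proj(c,p+[0,0,130]);print(n,"expected foot,collar",a.round(1),b.round(1),"mm/px",32/np.hypot(*(a-b)))
    m=(np.hypot(W[...,0]-p[0],W[...,1]-p[1])<18)&(W[...,2]>88)&(W[...,2]<158)
    for v in np.unique(np.where(m)[0]):
        u=np.where(m[v])[0]; print(v,u.min(),u.max(),u.mean().round(1),"z",W[v,u,2].mean().round(0), "exp",(np.interp(v,[b[1],a[1]],[b[0],a[0]]) ).round(1),"lat",W[v,u,:2].mean(0)-p[:2])
E
python3 -c "
import cv2,numpy as np,pickle,sys
sys.path.insert(0,'.')
from h import *
c=pickle.load(open('scene4.pkl','rb'));u,v=proj(c,D(80,14.5,120)).astype(int)
cv2.imwrite('pics/s4.png',cv2.resize(c['img'][v-50:v+50,u-50:u+50,::-1],(500,500),interpolation=cv2.INTER_CUBIC))"
```

```text
side expected foot,collar [315.9 216.7] [315.9 204.5] mm/px 2.631923023111303
195 314 314 314.0 z 158.0 exp 315.9 lat [-5.10221727 -5.49383823]
197 314 319 316.5 z 157.0 exp 315.9 lat [ -0.84486723 -14.39711763]
198 314 316 315.0 z 153.0 exp 315.9 lat [ -3.82746883 -11.52144346]
199 316 320 318.3 z 152.0 exp 315.9 lat [  3.06674846 -16.08785128]
200 315 316 315.5 z 150.0 exp 315.9 lat [ -3.26358399 -14.97964866]
201 315 315 315.0 z 144.0 exp 315.9 lat [-3.57024957 -9.73739356]
203 315 316 315.5 z 143.0 exp 315.9 lat [ -3.55980169 -16.56318906]
205 315 315 315.0 z 137.0 exp 315.9 lat [ -4.62415637 -15.88382556]
210 317 317 317.0 z 125.0 exp 315.9 lat [ -0.39839276 -17.94662907]
scene expected foot,collar [367.7 219.6] [368.8 210.1] mm/px 3.355492604311671
205 363 364 363.5 z 157.0 exp 368.8 lat [  3.94891568 -15.29107245]
206 363 370 366.2 z 156.0 exp 368.8 lat [  7.57889334 -10.78721946]
207 361 369 364.9 z 152.0 exp 368.8 lat [  5.8707544  -12.66065851]
208 364 369 366.5 z 151.0 exp 368.8 lat [  8.90202838 -10.19135174]
209 366 369 367.5 z 146.0 exp 368.8 lat [ 7.95076311 -7.19356324]
210 365 369 367.0 z 144.0 exp 368.8 lat [ 8.88591058 -8.54595045]
211 364 369 366.8 z 140.0 exp 368.7 lat [ 8.0810728  -8.35793396]
212 365 369 367.0 z 138.0 exp 368.6 lat [ 9.66397324 -8.43571798]
213 366 368 367.0 z 139.0 exp 368.5 lat [12.63939465 -9.6545574 ]
214 367 367 367.0 z 135.0 exp 368.4 lat [11.93398899 -9.05736776]
215 363 363 363.0 z 128.0 exp 368.2 lat [  6.84090747 -15.51782944]
216 362 363 362.5 z 124.0 exp 368.1 lat [  6.15233948 -16.10645479]
218 362 362 362.0 z 118.0 exp 367.9 lat [  6.17050537 -16.80528562]
```

View pics/s4.png

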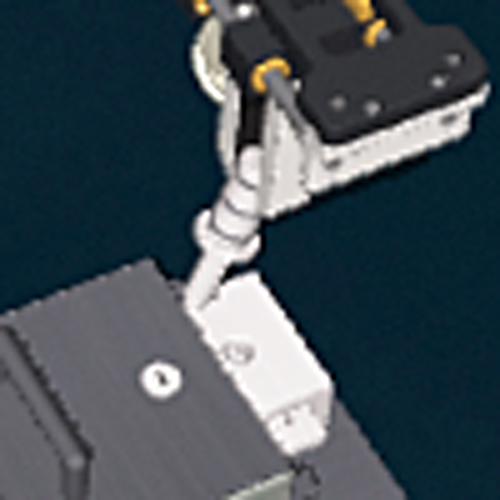

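```bash
cat >> h.py <<'E'
def pintop(c,R,tcp,u=322,v=299,r=26):
    "fit plane to top disc of pin; return tilt about tool x etc"
    W=cloud(c)[v-r:v+r,u-r:u+r].reshape(-1,3);Q=(W-tcp)@R   # tool coords
    Q=Q[np.isfinite(Q[:,0])&(abs(Q[:,0])<9)&(Q[:,2]>-52)&(Q[:,2]<-25)]
    for _ in range(6):
        a,*_=np.linalg.lstsq(np.c_[Q[:,:2],np.ones(len(Q))],Q[:,2],rcond=None)
        e=Q[:,2]-np.c_[Q[:,:2],np.ones(len(Q))]@a;Q=Q[abs(e)<max(2*np.median(abs(e)),.8)]
    print("n",len(Q),"slopes(deg) x,y",np.degrees(np.arctan(a[:2])).round(1),"centre",Q.mean(0).round(1),"ext",np.ptp(Q,axis=0).round(1),"rms",e.std().round(2))
    return a
E
python3 - <<'E'
from h import *
from station import *
R=Ro.from_rotvec(telemetry.current_ee_rot()).as_matrix();t=np.array(telemetry.current_eef_pos())
c=pickle.load(open("wrist4.pkl","rb"))
pintop(c,R,t)
W=cloud(c);Q=(W-t)@R
for v in range(262,332,4):print(v,Q[v,322].round(1),end=" ")
cv2.imwrite("pics/w4c.png",cv2.resize(c["img"][250:340,270:370,::-1],(600,540),interpolation=cv2.INTER_CUBIC))
E
```

```text
n 1016 slopes(deg) x,y [  1.4 -18.9] centre [  0.8  -0.6 -34.5] ext [17.2 18.2  7.5] rms 0.4
262 [ 0.6 18.6 82.2] 266 [ 0.6 19.2 74.6] 270 [ 0.6 20.8 70.2] 274 [0.7 1.9 7.6] 278 [  0.7  -7.9 -25.9] 282 [  0.7  -8.3 -32.2] 286 [  0.7  -6.2 -31.8] 290 [  0.7  -5.  -33.6] 294 [  0.7  -2.9 -33. ] 298 [  0.7  -1.6 -34.6] 302 [  0.7   0.2 -35. ] 306 [  0.7   2.1 -35.1] 310 [  0.7   3.7 -35.9] 314 [  0.7   5.5 -36.3] 318 [  0.7   6.9 -37.4] 322 [ 0.6 61.5 69.3] 326 [ 0.6 63.8 67.4] 330 [ 0.6 68.  69.3]
```

View pics/w4c.png

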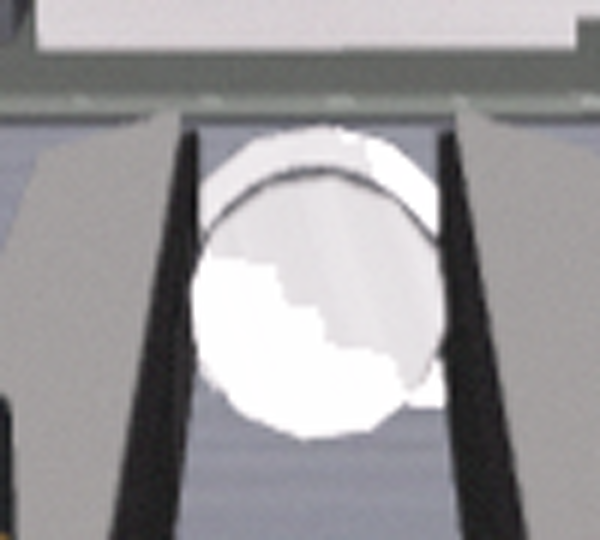

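```bash
cat >> h.py <<'E'
def holeat(c,u0,v0,r,h=48):
    g=cv2.cvtColor(c["img"],cv2.COLOR_RGB2GRAY);q=np.zeros_like(g);q[v0-r:v0+r,u0-r:u0+r]=(g[v0-r:v0+r,u0-r:u0+r]<150)
    k,L,S,C=cv2.connectedComponentsWithStats(q);i=1+np.argmax(S[1:,4]);print("holeblob",C[i],S[i]);return toD(ray(c,*C[i],h))
E
python3 - <<'E'
from h import *
from station import *
T=telemetry
c=pickle.load(open("wrist4.pkl","rb"));print("hole4",holeat(c,321,235,14))
R0=Ro.from_rotvec(T.current_ee_rot());R1=Ro.from_rotvec(-ey*np.radians(18.9))*R0
g=D(72,14.5,165)
robot.move_l(g+19*R1.as_matrix()[:,2],R1.as_rotvec(),vel=15)
robot.wait(.3)
t=np.array(T.current_eef_pos());R=Ro.from_rotvec(T.current_ee_rot()).as_matrix()
print(T.current_time_s(),toD(t),R[:,2],T.current_width())
c={n:eyes.read_camera(n) for n in("wrist","side","scene")};pickle.dump((c,t,R),open("d5.pkl","wb"))
a=pintop(c["wrist"],R,t)
cam=c["wrist"];u,v=proj(cam,D(80,14.5,48));print("hole proj",u,v)
def crop(n,X,r,s=400):
    u,v=proj(c[n],X).astype(int);print(n,u,v);return cv2.resize(c[n]["img"][v-r:v+r,u-r:u+r,::-1],(s,s),interpolation=cv2.INTER_CUBIC)
cv2.imwrite("pics/m5.png",np.hstack([crop("scene",D(74,14.5,110),45),crop("side",D(74,14.5,110),45)]))
cv2.imwrite("pics/w5.png",cam["img"][:,:,::-1])
E
```

```text
holeblob [320.67 231.68] [314 227  14  10 100]
hole4 [82.41 14.87 48.  ]
19.925 [ 78.82  14.51 147.15] [-0.04404075  0.32056052 -0.94620366] 19.150062021870788
n 960 slopes(deg) x,y [  1.5 -18.7] centre [  0.8  -0.4 -34.2] ext [17.7 18.   7.2] rms 0.4
hole proj 321.38641950909744 272.37226457186625
scene 365 217
side 316 213
```

View pics/m5.png

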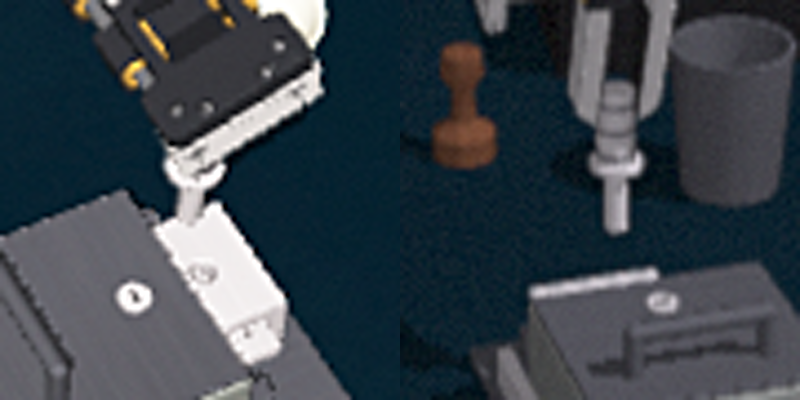

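```bash
python3 - <<'E'
from h import *
c,t,R=pickle.load(open("d5.pkl","rb"))
top=t+R@np.array([0,-.4,-34.2]);print("top",toD(top),"foot z",top[2]-80)
fz=top[2]-80
print("scene foot",toD(ray(c["scene"],362.3,222,fz)),"hole",toD(ray(c["scene"],365.7,233.4,48)))
print("side foot",toD(ray(c["side"],319.8,220.2,fz)))
def rl(n,u,v):
    q=c[n];d=q["R"].T@np.linalg.inv(q["mtx"])@np.array([u,v,1.]);return -q["R"].T@q["t"],d/np.linalg.norm(d)
o1,d1=rl("scene",362.3,222);o2,d2=rl("side",319.8,220.2)
s=np.linalg.lstsq(np.c_[d1,-d2],o2-o1,rcond=None)[0];print("tri",toD(o1+s[0]*d1),toD(o2+s[1]*d2))
E
```

```text
top [ 68.13  14.51 179.64] foot z 99.63766562953256
scene foot [65.52 12.8  99.64] hole [79.26 15.45 48.  ]
side foot [58.36 11.79 99.64]
tri [65.54 12.84 99.57] [63.13 10.29 96.84]
```

```bash
python3 - <<'E'
from h import *
from station import *
T=telemetry
p=D(91.5,15.5,147.15);robot.move_l(p,vel=30);p=D(91.5,15.5,106);robot.move_l(p,vel=40);robot.wait(.2)
t=np.array(T.current_eef_pos());R=Ro.from_rotvec(T.current_ee_rot()).as_matrix()
print(T.current_time_s(),toD(t),T.current_contact_force().round(1))
c={n:eyes.read_camera(n) for n in("wrist","side","scene")};pickle.dump((c,t,R),open("d6.pkl","wb"))
a=pintop(c["wrist"],R,t)
X=D(80,14.5,55)
def crop(n,r,s=400):
    u,v=proj(c[n],X).astype(int);print(n,u,v,"hole",proj(c[n],D(80,14.8,48)));return cv2.resize(c[n]["img"][v-r:v+r,u-r:u+r,::-1],(s,s),interpolation=cv2.INTER_CUBIC)
cv2.imwrite("pics/m6.png",np.hstack([crop("scene",25),crop("side",25)]))
E
```

```text
22.05 [ 91.47  15.33 106.25] [ 0.3  0.2 -0.4]
n 1001 slopes(deg) x,y [  1.7 -19.1] centre [  0.8  -0.3 -34.2] ext [17.6 18.3  7.3] rms 0.41
scene 366 231 hole [366.13602512 233.49146041]
side 315 232 hole [315.86031059 235.10882388]
```

View pics/m6.png

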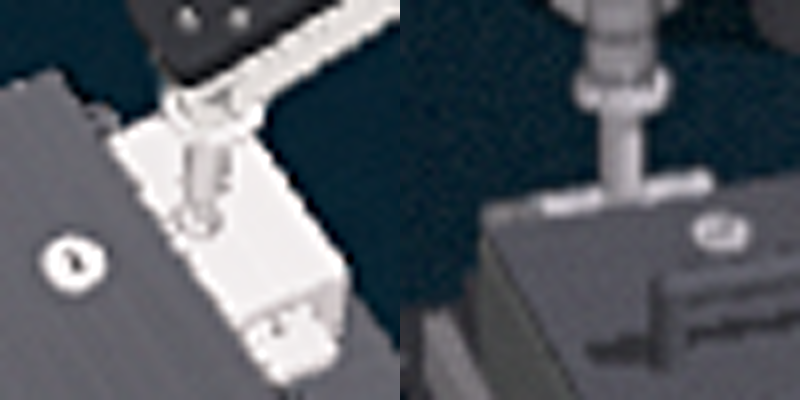

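```bash
python3 - <<'E'
from h import *
c,t,R=pickle.load(open("d6.pkl","rb"))
for fz in(57,58.7,60):print(fz,"scene foot",toD(ray(c["scene"],366.75,229.75,fz)),"side foot",toD(ray(c["side"],317.9,231.4,fz)))
print("hole scene",toD(ray(c["scene"],365.1,233.6,48)))
top=t+R@np.array([0,-.3,-34.2]);print(toD(top))
q=ray(c["side"],317.9,231.4,58.7)
print("side: px per mm y", (proj(c["side"],D(80,15.8,58.7))-proj(c["side"],D(80,14.8,58.7))), proj(c["side"],D(80,14.8,58.7)))
print("scene: px per mm x,y", (proj(c["scene"],D(81,14.8,58.7))-proj(c["scene"],D(80,14.8,58.7))),(proj(c["scene"],D(80,15.8,58.7))-proj(c["scene"],D(80,14.8,58.7))), proj(c["scene"],D(80,14.8,58.7)))
E
```

```text
57 scene foot [82.39 17.57 57.  ] side foot [80.5   9.54 57.  ]
58.7 scene foot [81.65 16.49 58.7 ] side foot [77.73 10.41 58.7 ]
60 scene foot [81.09 15.66 60.  ] side foot [75.61 11.07 60.  ]
hole scene [77.8  15.55 48.  ]
[ 80.68  15.35 138.71]
side: px per mm y [-0.40350607  0.06469596] [315.84096104 231.22205322]
scene: px per mm x,y [ 0.39786747 -0.16050905] [-0.22185023 -0.32510883] [366.46759884 230.56262094]
```

```bash
cat > search.py <<'E'
from h import *
from station import *
import sys
T=telemetry
def search(x0,y0,offs,z0,zin,zgo):
    for dx,dy in offs:
        robot.move_l(D(x0+dx,y0+dy,z0),vel=25)
        h=robot.move_l(D(x0+dx,y0+dy,zgo),vel=15,contact_N=5)
        p=toD(T.current_eef_pos());print(round(T.current_time_s(),1),dx,dy,h,p,T.current_contact_force().round(1))
        if p[2]<zin:return True
        z0=p[2]+2.5
    return False
E
python3 - <<'E'
from search import *
print(search(90.3,15.1,[(0,0),(-1.3,0),(1.3,0),(0,-1.3),(0,1.3),(-2.2,-.9)],104,92,78))
E
```

```text
24.3 0 0 False [90.29 15.03 78.1 ] [ 0.  -0.3  0.2]
True
```

```bash
python3 - <<'E'
from search import *
h=robot.move_l(D(90.3,15.1,50),vel=15,contact_N=5)
print(T.current_time_s(),h,toD(T.current_eef_pos()),T.current_contact_force().round(1),T.current_width())
c=eyes.read_camera("wrist");t=np.array(T.current_eef_pos());R=Ro.from_rotvec(T.current_ee_rot()).as_matrix();pintop(c,R,t)
E
```

```text
25.575 True [90.19 15.08 58.4 ] [-0.4 -1.2  4.8] 19.28261484427408
n 1001 slopes(deg) x,y [  1.7 -18.4] centre [  0.8  -0.4 -34.2] ext [17.6 18.4  7.1] rms 0.41
```

```bash
python3 - <<'E'
from search import *
eoat.move_gripper(45);R=Ro.from_rotvec(T.current_ee_rot()).as_matrix();t=np.array(T.current_eef_pos())
robot.move_l(t-70*R[:,2],vel=80)
robot.move_l(D(25,12,190),rot(),vel=120);robot.wait(.3)
c=eyes.read_camera("wrist");W=cloud(c)
q=W-D(80,15,0);m=(np.hypot(q[...,0],q[...,1])<14);P=W[m]
for lo,hi in((84,100),(49,57),(42,49)):
    s=P[(P[:,2]>lo)&(P[:,2]<hi)];print(lo,len(s),toD(s.mean(0)) if len(s) else "")
m=abs(W[...,2]-71)<4;X=(W[m]-O)@ex;Y=(W[m]-O)@ey;k=(abs(Y)<60)&(X>-70)&(X<66);print("cassette x max",np.percentile(X[k],99.5))
s=eyes.read_camera("side");u,v=proj(s,D(80,15,60)).astype(int)
u2,v2=proj(c,D(60,10,60)).astype(int)
f=lambda i,u,v,r:cv2.resize(i[max(v-r,0):v+r,u-r:u+r,::-1],(400,400),interpolation=cv2.INTER_CUBIC)
cv2.imwrite("pics/m7.png",np.hstack([f(c["img"],u2,v2,100),f(s["img"],u,v,35)]));print(T.current_time_s(),T.current_contact_force().round(1))
E
```

```text
84 568 [79.67 14.28 90.37]
49 219 [84.85 14.29 50.87]
42 51 [87.32 20.49 46.82]
cassette x max 59.59357636338785
28.4583 [ 0.4 -0.7 -0.4]
```

View pics/m7.png

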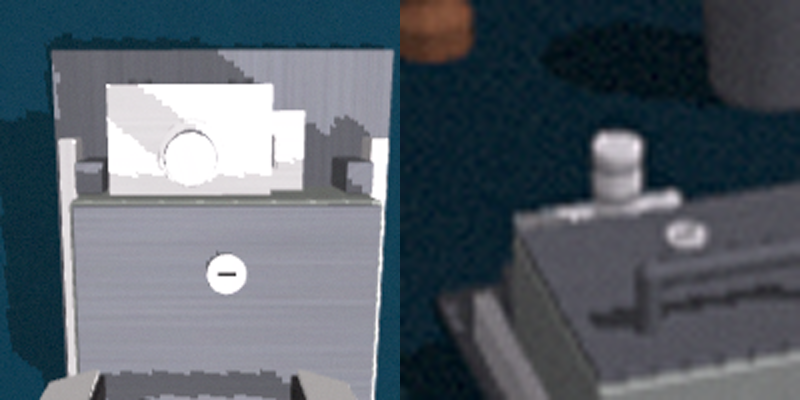

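```bash
python3 -c "
from station import *
finish_job();print(telemetry.current_time_s())"
```

```text
the job is handed in; nothing more can be done
the job is handed in; nothing more can be done
```

The job is done and handed in at about 28.5 s of robot time, with the pin released and the arm clear; no verdict is reported.

- **Cassette:** I pushed it along the dock with the closed fingers until a 12 N contact stop. Two further light pushes stopped within about 0.5 mm of the same place. Pin insertion also confirmed that the lug slot sits under the hole.
- **Pin:** I took it from the stand, but it swung about 19° in the jaws during the fast transfer. I tilted the tool by the same angle to bring it upright and lowered it under a 5 N stop. It went in at the first try, at dock y of about 15, and stopped on its collar with about 5 N.

**Last checks:**

| Check | Measured | Expected |
|---|---|---|
| Pin top height (dock z) | 90.4 mm | 92 mm |
| Collar top height (dock z) | about 50.9 mm | 52 mm |
| Pin position (dock x) | 79.7 mm | 80 mm |
| Cassette +x face (dock x) | about 60 mm | 62 mm |

- **Heights and cassette face:** they read 1 to 2 mm low, close to the 2 mm camera calibration. On its own, the cassette reading leaves it about 2 mm short of the stops, inside the 4.5 mm allowed.
- **Pin upright:** it looks upright and seated in both the wrist and side views.
- **Disagreement:** before insertion, the scene and side cameras placed the pin foot a few mm apart. I relied on the wrist camera and the guarded descent instead.

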